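# Slide a loaded tray up onto a sorting rack

### The job

Slide the loaded steel tray from the table over the raised edge of the plywood sorting rack and push it home: raise its leading end onto the rack first while the other end stays on the table, then slide it in until the sprung plate at the back is pressed right back, firmly but without shoving. Do not carry or steeply tilt the tray, keep the bottle standing in it, and leave it lying flat on the rack, still touching the plate, with the other things on the table left alone.

Things in the scene. Friction and masses are not known exactly. Their poses are not given: they have to be found in the camera images.
- tray: Open steel tray, 180 mm long (x) by 110 mm wide (y), walls 35 mm high, walls and floor 4 mm thick; 0.3 to 0.55 kg empty. Origin: centre of its underside; z up; +x points towards the rack at the start (leading end). The underside is flat with square edges: pushed flat against the rack's edge, it catches.
- tab_front (a point): Grip point, 61 mm above the tray's underside, on the upright wooden tab at the leading end. Tab: 34 mm along tray x, 10 mm along tray y, on the tray's centre line, centred 69 mm from the tray's centre, top 78 mm above the underside. Grip it across its 10 mm, above the walls (40 to 78 mm up); a firm grip there also holds the tray's tilt.
- tab_rear (a point): Grip point on the same kind of tab at the trailing end (tray x = -69 mm, 61 mm above the underside).
- tray_front (a point): Middle of the tray's leading bottom edge (tray x = +90 mm, underside).
- tray_rear (a point): Middle of the tray's trailing bottom edge (tray x = -90 mm, underside).
- bottle: Plastic bottle standing loose in the tray, 38 mm diameter, 85 mm tall, about 0.14 kg. Origin: centre of its base.
- rack: Plywood sorting rack fixed on the table. Origin: centre of its underside; +x is the way in, z up. Flat deck 12 mm above the table, 150 mm wide, x = -125 mm (entry edge) to +125 mm (end board, 45 mm high). Rails 20 mm above the deck along both long sides leave 122 mm between them from x = -90 mm inward and flare outward from there to x = -122 mm.
- rack_entry (a point): Middle of the top of the rack's entry edge (the 12 mm step): rack x = -125 mm, y = 0, 12 mm above the table.
- buffer: Sprung buffer, fixed to the rack. Origin: middle of the end board's inner face, 26 mm above the table, x as the rack's. Its steel plate (70 mm wide, 22 high) faces the entry on a rod clamped differently each time: the face stands 24 to 52 mm in front of this origin (not measured: feel for it). It gives 5 mm on a weak spring (0.4 to 0.9 N, too weak to slide the tray back), then is solid.
- tape_roll: Bystander: cardboard roll lying flat, 90 mm across, 30 mm high. Origin: centre of its underside. Leave alone.
- carton: Bystander: closed cardboard carton 90 x 60 x 50 mm. Origin: centre of its underside. Leave alone.
- screwdriver: Bystander: screwdriver lying on the table, between the rack and the robot. Leave alone.
- jar: Bystander: jar with a steel lid, 60 mm diameter, 70 mm tall. Origin: centre of its base. Leave alone.
- mug: Bystander: white mug, 76 mm across, 90 mm tall. Leave alone.
- card_stack: Bystander: block of paper cards 130 x 80 x 24 mm. Leave alone.
Things that resemble listed ones, but are neither listed nor needed, are in the scene too. What is shaped like the tray but green or yellow is not meant.

How it is judged:
By the outcome, as a careful person would: the job done as asked, in the order asked, and still so for the second after the job is handed in, with the robot touching nothing.
It also fails if it takes over 61 s, if anything falls off the work surface, if the arm or the gripper's body presses on something with over 40 N, if the wrist force passes 120 N, or if a joint passes its speed limit or range.

### The arm

A 6-joint arm with a two-finger parallel gripper is mounted at the origin on the work surface. World frame = base frame: x ahead of the robot, y to its left, z up, the work surface at z = 0. Lengths are in m, angles in degrees, forces in N, time in s.
With the tool pointing down it reaches from about 0.3 to 0.75 m from the base axis. Payload 8.5 kg.
Tool frame: the origin (TCP) lies on the centre line of the jaws, within the pads' length; the fingertips stand env.tcp_to_tips ahead of it and the grasp point (between the pads) lies 8 mm behind it (env.tcp_to_tips is the distance from the TCP to the fingertips, in m); z points along the fingers, y is the direction in which the jaws open and shut (so a half turn about z gives the same grasp; the last joint's range is limited). The gripper opens to 85 mm and grips with 20 to 120 N. Pads are 22 mm wide; open, the fingers measure 114 mm over their backs; the gripper's body (76 mm by 85 mm) begins 54 mm behind the grasp point. The pads swing forward as they close: fully open they stand 13 mm farther back than shut.
Start: joints at [-89.57, 21.807, 74.336, -0, 83.858, -12.336], TCP at [0.122, -0.536, 0.242] pointing down, gripper open.
Joint ranges: [-178.18, 178.18], [-50.72, 133.34], [12.68, 142.11], [-81.47, 261.47], [9.98, 163.14], [-165.26, 165.26]. Speed limits (degrees/s): [136.94, 136.94, 180, 180, 180, 180].

### API

Orientations are given as a 3x3 rotation matrix whose columns are the frame's x, y, z axes.
In Python, from rig import env gives the robot as it stands. The module is installed in compiled form; this text tells all that it offers.
- The arm moves only by the tool carry_out, never from a script. Its argument "rows" is a list of rows, each an object of numbers: "tx", "ty", "tz": the shift along the tool's x, y, z in cm; "yaw": the turn about the tool's z in rad. In form: [{"tx": .., "ty": .., "tz": .., "yaw": ..}, ...]. A call has 1 to 12 rows; each row shifts and turns the pose as measured when the row begins, along the tool's axes as they then stand; what a row does not reach is not made up. A row lasts 1/10 s, in which the tool goes at most 50 mm and 8.59 degrees, less where a joint would pass 70% of its speed; a pose out of reach is approached as far as the arm can. A call is refused whole if a number of a shift passes 5 or a number of a turn 0.15, either way. A call with a gripper value outside its range is refused whole. "jaw" is the closure, from -1 (fully open) to 1 (shut), set as the call begins (left out, the last holds). The fingers move at their own pace and stop on an object; "squeeze" is the grip in N (left out, the last holds). Time passes only in rows, so rows that do not move let the fingers close. It gives the time, the measured TCP pose, the force and the opening at its end, in the units of the state.
- env.observe(): the state, without advancing time (a new reading comes with each control period).
- env.get_image(name): name is "scene" or "top"; returns the picture (420x560x3 uint8, red, green, blue); there is no depth.
- env.camera_params(name): a dict with "vertical_fov" (degrees; the focal length in pixels is half the picture's height over the tangent of half this angle, whatever the lens; pixels are square), "cx", "cy" (the principal point, pixels), "view" (4x4, takes a point from world to camera coordinates). Camera axes: x right, y up, looking along -z (the intrinsics and any distortion apply to the point x, -y, -z); pixel columns grow to the right and rows downward; lengths in m; the calibration is good to about 2 mm. A picture is of the moment at which its call begins. camera_params takes no time and is no camera call.
- env.close_job(): hands the job in, once; it reports no verdict.
The state is a dict: "time_s": time; "q": joint angles; "qvel": joint speeds; "joint_efforts": joint torques, N m; "position": TCP position; "tool_rot": TCP orientation; "ft_force": force on the tool from outside, world axes, zero at the start; "wrist_torque": the same for the moment, N m; "grip_width": finger opening in m.
Only numpy, scipy, OpenCV 4.12 (cv2) and the standard library are available. Lean on these libraries where they do the work, as an engineer would, in place of code of your own. Each camera call takes 0.05 s, during which the arm holds its last target. There are 200 camera calls.

## Working session

There is one attempt and no reset: what is moved stays moved. The work goes in short steps, Python scripts to look and compute and a tool call to move; the robot and the scene stay as the last step left them, time stands still between calls to the robot, and variables do not carry over. Pictures are saved under pics/ and viewed, about 8 in all and at most 12, crops included, and the job is handed in when it is done.

Besides the shell and the picture viewer there is one more tool, called as name(argument=value, ...), one argument or row to a line, values as JSON. carry_out: Moves the arm, as the interface text tells. Its arguments: {"type":"object","properties":{"rows":{"type":"array","items":{"type":"object","properties":{"tx":{"type":"number"},"ty":{"type":"number"},"tz":{"type":"number"},"yaw":{"type":"number"}}}},"jaw":{"type":"number"},"squeeze":{"type":"number"}},"required":["rows"]}

```bash
mkdir -p pics; cat > h.py <<'E'
import numpy as np,cv2
from rig import env
def cam(n):
    p=env.camera_params(n);V=np.array(p["view"]);f=210/np.tan(np.radians(p["vertical_fov"])/2)
    return V,f,p["cx"],p["cy"],p
def proj(n,P):
    V,f,cx,cy,p=cam(n);c=V[:3,:3]@np.array(P,float)+V[:3,3]
    return np.array([cx+f*c[0]/-c[2],cy-f*c[1]/-c[2]])
def ray(n,u,v):
    V,f,cx,cy,p=cam(n);d=np.array([(u-cx)/f,-(v-cy)/f,-1]);R=V[:3,:3]
    return -R.T@V[:3,3],R.T@d
def atz(n,u,v,z):
    o,d=ray(n,u,v);return o+d*(z-o[2])/d[2]
def tri(obs):
    A=np.zeros((3,3));b=np.zeros(3);L=[]
    for n,u,v in obs:
        o,d=ray(n,u,v);d/=np.linalg.norm(d);M=np.eye(3)-np.outer(d,d);A+=M;b+=M@o;L.append((o,M))
    x=np.linalg.solve(A,b);return x,[np.linalg.norm(M@(x-o)) for o,M in L]
def snap(n,f):
    im=env.get_image(n);cv2.imwrite("pics/"+f,im[:,:,::-1]);return im
E
python3 - <<'E'
from h import *
snap("scene","s1.png");snap("top","t1.png")
for n in("scene","top"):print(n,env.camera_params(n))
print(env.observe(),env.tcp_to_tips)
E
```

```text
scene {'vertical_fov': 51.292198671531075, 'cx': 271.3775130265895, 'cy': 210.77439241471913, 'view': array([[ 0.72246095,  0.69116841,  0.01834136, -0.38908979],
       [-0.48654423,  0.48936683,  0.7237367 ,  0.201551  ],
       [ 0.4912483 , -0.53179538,  0.68983243, -1.59771408],
       [ 0.        ,  0.        ,  0.        ,  1.        ]])}
top {'vertical_fov': 42.91760933837855, 'cx': 271.83497398649814, 'cy': 205.83567483699804, 'view': array([[ 1.14656876e-01, -9.93404668e-01,  9.82816170e-04,
        -4.93746144e-02],
       [ 9.72343793e-01,  1.12428601e-01,  2.04712866e-01,
        -5.44313706e-01],
       [-2.03473214e-01, -2.25161025e-02,  9.78821575e-01,
        -1.30832751e+00],
       [ 0.00000000e+00,  0.00000000e+00,  0.00000000e+00,
         1.00000000e+00]])}
{'time_s': 0.1, 'q': array([-8.95698920e+01,  2.18386015e+01,  7.43782400e+01, -1.76062068e-03,
        8.38596440e+01, -1.23348120e+01]), 'qvel': array([ 0.01164433, -0.08231546, -0.0926691 , -0.06372656, -0.1178895 ,
       -0.01447678]), 'joint_efforts': array([ 3.21690633e-03, -4.49224555e+01, -2.31658208e+01, -2.09447921e-04,
        3.65734697e-03, -2.92146160e-05]), 'position': array([ 0.12152066, -0.5361544 ,  0.2417725 ]), 'tool_rot': array([[ 9.75284092e-01,  2.20954608e-01, -4.05723843e-05],
       [ 2.20954464e-01, -9.75283212e-01,  1.33465687e-03],
       [ 2.55329020e-04, -1.31063426e-03, -9.99999109e-01]]), 'ft_force': array([-0.76725911, -0.68259973,  0.92677809]), 'wrist_torque': array([-0.03951303,  0.03428127, -0.05966991]), 'grip_width': 0.08544551755138553} 0.011
```

View pics/s1.png

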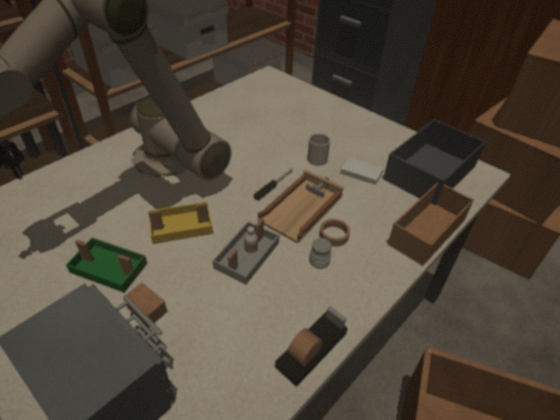

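View pics/t1.png

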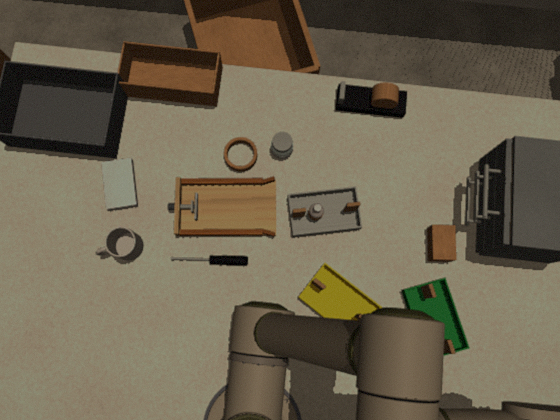

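The scene shows a grey tray with a bottle and two tabs at top (323,212) / scene (247,250). Lookalikes are the yellow tray at top (340,298), the green tray at (435,318), the black bin at (63,108) and the brown box at (170,75). I choose the grey steel tray with the bottle. The rack is at top (225,207), with its entry towards the tray. I'll check this in a close crop.

```bash
python3 - <<'E'
from h import *
t=cv2.imread("pics/t1.png")[165:250,160:370];s=cv2.imread("pics/s1.png")[165:285,205:365]
t=cv2.resize(t,None,fx=3.8,fy=3.8,interpolation=cv2.INTER_CUBIC);t=cv2.convertScaleAbs(t,alpha=1.7)
cv2.imwrite("pics/tc.png",t)
s=cv2.resize(s,None,fx=5,fy=5,interpolation=cv2.INTER_CUBIC);cv2.imwrite("pics/sc.png",cv2.convertScaleAbs(s,alpha=1.7))
E
```

```text
(no output)
```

View pics/tc.png

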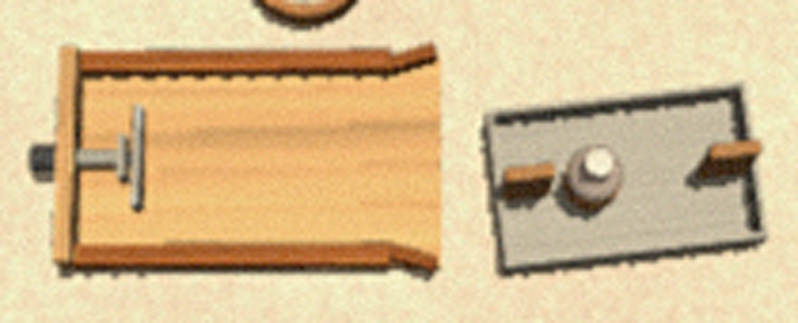

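View pics/sc.png

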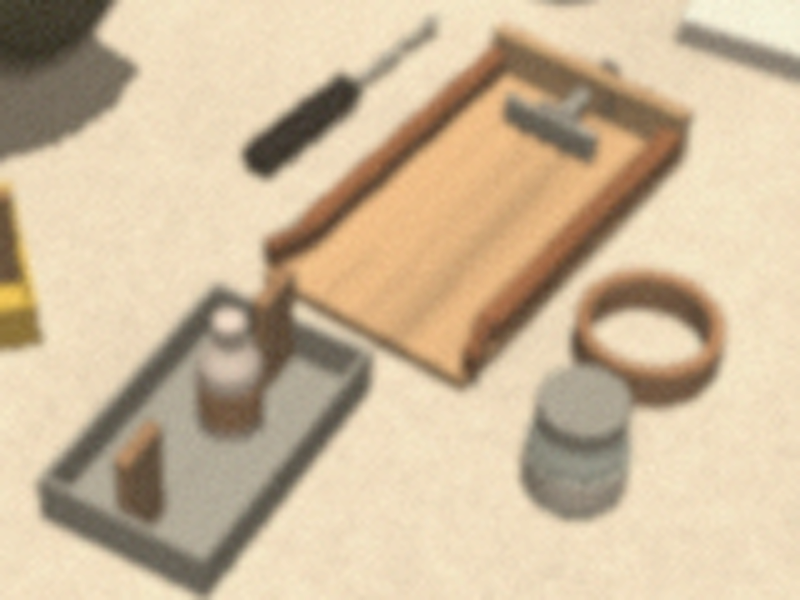

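The crop confirms the grey steel tray with its bottle and two tabs. In the top crop the tab tops are at (528,172) and (735,150), and the rack's entry edge is at x≈440. Next I fit both poses from the two views.

```bash
cat >> h.py <<'E'
T=lambda x,y:("top",160+x/3.8,165+y/3.8)
S=lambda x,y:("scene",205+x/5,165+y/5)
E
python3 - <<'E'
from h import *
from scipy.optimize import least_squares
def fit(c,x0,freez=True):
    def res(p):
        r=[]
        for l,(n,u,v) in c:
            a=p[3];P=[p[0]+np.cos(a)*l[0]-np.sin(a)*l[1],p[1]+np.sin(a)*l[0]+np.cos(a)*l[1],p[2]+l[2]]
            r+=list(proj(n,P)-[u,v])
        return np.array(r)
    s=least_squares(res,x0,loss='soft_l1');print(np.round(s.x[:3],4),np.degrees(s.x[3]).round(2));print(np.round(res(s.x).reshape(-1,2),1).tolist());return s.x
tray=[((90,55,35),T(504,268)),((90,-55,35),T(485,115)),((-90,-55,35),T(742,87)),((-90,55,35),T(763,238)),
((69,0,78),T(528,170)),((-69,0,78),T(736,148)),
((-90,55,35),S(42,486)),((90,55,35),S(216,288)),((90,-55,35),S(372,354)),((-90,-55,35),S(205,572)),((69,0,78),S(277,278)),((-69,0,78),S(140,440))]
rack=[((-125,75,12),T(441,266)),((-125,-75,12),T(441,52)),((125,75,45),T(72,262)),((125,-75,45),T(77,47)),
((-125,-75,12),S(467,380)),((125,75,45),S(497,33)),((125,-75,45),S(688,118))]
m=lambda L:[(np.array(l)/1000,o) for l,o in L]
t=fit(m(tray),[.42,-.12,0,1.6]);r=fit(m(rack),[.42,.1,0,1.6])
print("front tab tri",tri([T(528,170),S(277,278)]),"rear",tri([T(736,148),S(140,440)]))
print("bottle top",tri([T(599,162),S(230,318)]))
o=tri([T(138,155),S(548,125)]);print("plate top",o)
R=np.array([[np.cos(r[3]),np.sin(r[3])],[-np.sin(r[3]),np.cos(r[3])]])
for l in([90,0],[-90,0],[69,0],[-69,0]):
    a=t[3];l=np.array(l)/1000;w=t[:2]+[np.cos(a)*l[0],np.sin(a)*l[0]];print(l,w.round(4),"rackframe",(R@(w-r[:2])).round(4))
print("plate rack",(R@(o[0][:2]-r[:2])).round(4))
E
```

```text
[ 0.5559 -0.1214 -0.0058] 103.2
[[-0.6, -0.6], [-0.8, -1.6], [-0.4, -1.9], [0.3, -0.6], [-0.7, 0.2], [-1.3, -0.1], [-1.6, -0.5], [-0.9, -0.4], [-0.4, 0.4], [-0.6, -1.0], [-1.2, 2.6], [-1.0, 1.5]]
[ 0.5402  0.1278 -0.0007] 97.23
[[0.2, -0.6], [-0.6, 0.0], [-0.7, -0.5], [-0.6, -0.8], [-1.3, 0.5], [-2.1, -0.4], [-1.5, 0.4]]
front tab tri (array([ 0.5407079 , -0.05360056,  0.08198534]), [np.float64(0.0027255302037959834), np.float64(0.002725530203796036)]) rear (array([ 0.57206353, -0.18876163,  0.07818349]), [np.float64(0.002850517111911721), np.float64(0.00285051711191169)])
bottle top (array([ 0.54964587, -0.09924367,  0.08932967]), [np.float64(0.0024439109362611633), np.float64(0.0024439109362611737)])
plate top (array([0.53035857, 0.21043968, 0.02918875]), [np.float64(0.0011671845836729161), np.float64(0.0011671845836729883)])
[0.09 0.  ] [ 0.5353 -0.0338] rackframe [-0.1597  0.0251]
[-0.09  0.  ] [ 0.5764 -0.209 ] rackframe [-0.3388  0.0064]
[0.069 0.   ] [ 0.5401 -0.0542] rackframe [-0.1806  0.0229]
[-0.069  0.   ] [ 0.5716 -0.1886] rackframe [-0.3179  0.0086]
plate rack [ 0.0832 -0.0007]
```

```bash
sed -i 's#^T=.*#T=lambda x,y:("top",159.63+x/3.8,164.63+y/3.8)#;s#^S=.*#S=lambda x,y:("scene",204.6+x/5,164.6+y/5)#' h.py
python3 - <<'E'
from h import *
from scipy.optimize import least_squares
def fit(c,x0):
    def res(p):
        r=[]
        for l,(n,u,v) in c:
            a=p[2];P=[p[0]+np.cos(a)*l[0]-np.sin(a)*l[1],p[1]+np.sin(a)*l[0]+np.cos(a)*l[1],l[2]]
            r+=list(proj(n,P)-[u,v])
        return np.array(r)
    s=least_squares(res,x0,loss='soft_l1');print(np.round(s.x[:2],4),np.degrees(s.x[2]).round(2));print(np.round(res(s.x).reshape(-1,2),1).tolist());return s.x
tray=[((90,55,35),T(504,268)),((90,-55,35),T(485,115)),((-90,-55,35),T(742,87)),((-90,55,35),T(763,238)),
((69,0,78),T(528,170)),((-69,0,78),T(736,148)),
((-90,55,35),S(42,486)),((90,55,35),S(216,288)),((90,-55,35),S(372,354)),((-90,-55,35),S(205,572)),((69,0,78),S(277,278)),((-69,0,78),S(140,440))]
rack=[((-125,75,12),T(441,266)),((-125,-75,12),T(441,52)),((125,75,45),T(72,262)),((125,-75,45),T(77,47)),
((-125,-75,12),S(467,380)),((125,75,45),S(497,33)),((125,-75,45),S(688,118))]
m=lambda L:[(np.array(l)/1000,o) for l,o in L]
for f in (lambda o:True,lambda o:o[0]=="top",lambda o:o[0]=="scene"):
  t=fit([x for x in m(tray) if f(x[1])],[.42,-.12,1.6]);r=fit([x for x in m(rack) if f(x[1])],[.42,.1,1.6])
  R=np.array([[np.cos(r[2]),np.sin(r[2])],[-np.sin(r[2]),np.cos(r[2])]])
  for l in([90,0],[69,0],[-69,0]):
    a=t[2];l=np.array(l)/1000;w=t[:2]+[np.cos(a)*l[0],np.sin(a)*l[0]];print(l,w.round(4),"rackframe",(R@(w-r[:2])).round(4))
print("front tab tri",tri([T(528,170),S(277,278)]),"rear",tri([T(736,148),S(140,440)]))
print(tri([T(441,52),S(467,380)]))
E
```

```text
[ 0.5558 -0.1212] 103.21
[[-0.3, -0.5], [-0.4, -1.7], [0.2, -2.1], [1.0, -0.6], [-0.3, 0.2], [-0.6, -0.2], [-1.4, -1.5], [-0.5, -1.4], [0.1, -0.6], [-0.3, -2.0], [-0.8, 1.5], [-0.7, 0.4]]
[0.5404 0.1287] 97.23
[[0.2, -0.5], [-0.5, 0.2], [-0.7, -0.3], [-0.6, -0.7], [-0.6, 0.6], [-1.4, -0.2], [-0.9, 0.6]]
[0.09 0.  ] [ 0.5353 -0.0336] rackframe [-0.1604  0.0256]
[0.069 0.   ] [ 0.5401 -0.0541] rackframe [-0.1813  0.0234]
[-0.069  0.   ] [ 0.5716 -0.1884] rackframe [-0.3185  0.009 ]
[ 0.554  -0.1217] 103.05
[[-0.2, 0.1], [-0.3, -1.1], [0.4, -1.3], [1.1, 0.2], [-0.2, 0.8], [-0.5, 0.6]]
[0.5397 0.1275] 97.3
[[0.7, -0.2], [-0.1, 0.5], [-0.2, 0.1], [-0.2, -0.3]]
[0.09 0.  ] [ 0.5337 -0.0341] rackframe [-0.1595  0.0265]
[0.069 0.   ] [ 0.5384 -0.0545] rackframe [-0.1804  0.0244]
[-0.069  0.   ] [ 0.5696 -0.189 ] rackframe [-0.3177  0.0106]
[ 0.5592 -0.1221] 103.47
[[-0.7, -0.5], [-0.1, -0.7], [0.6, 0.0], [0.6, -1.1], [-0.3, 2.2], [0.0, 1.3]]
[0.5412 0.1325] 96.82
[[0.0, 0.1], [-0.2, -0.6], [0.2, 0.4]]
[0.09 0.  ] [ 0.5382 -0.0346] rackframe [-0.1655  0.0228]
[0.069 0.   ] [ 0.5431 -0.055 ] rackframe [-0.1864  0.0204]
[-0.069  0.   ] [ 0.5752 -0.1892] rackframe [-0.3235  0.0044]
front tab tri (array([ 0.54048347, -0.05340537,  0.08353448]), [np.float64(0.0015941950570214037), np.float64(0.00159419505702147)]) rear (array([ 0.57188614, -0.18844795,  0.07960805]), [np.float64(0.0017341060496797152), np.float64(0.0017341060496796389)])
(array([0.63136178, 0.01377479, 0.01529743]), [np.float64(0.0013465430393717682), np.float64(0.001346543039371825)])
```

carry_out(
  rows=[
    {"tx":3.6,"ty":-2.65},
    {"tx":3.6,"ty":-2.65},
    {"tx":3.6,"ty":-2.65},
    {"tx":3.6,"ty":-2.65},
    {"tx":3.6,"ty":-2.65},
    {"tx":3.6,"ty":-2.65},
    {"tx":3.6,"ty":-2.65},
    {"tx":3.6,"ty":-2.65},
    {"tx":3.6,"ty":-2.65},
    {"tx":3.6,"ty":-2.65},
    {"tx":3.6,"ty":-2.65},
    {"tx":3.6,"ty":-2.65},
  ],
  jaw=-1,
  squeeze=20,
)

```text
validation failed for argument at $.ro...
```

carry_out(
  rows=[
    {"yaw":-0.143},
    {"yaw":-0.143},
    {"yaw":-0.143},
    {"yaw":-0.143},
    {"yaw":-0.143},
    {"yaw":-0.143},
    {"yaw":-0.143},
    {"yaw":-0.143},
    {"yaw":-0.143},
    {"yaw":-0.143},
    {"yaw":-0.143},
    {},
  ],
)

```text
validation failed for argument at $.ro...
```

```bash
cat > st.py <<'E'
import sys
from h import *
o=env.observe();R=o["tool_rot"];p=o["position"]
print("t",o["time_s"],"p",p.round(4),"yaz",np.degrees(np.arctan2(R[1,1],R[0,1])).round(2),"z",R[:,2].round(4),"F",o["ft_force"].round(1),"w",round(o["grip_width"],4))
a=np.radians(97.2);d=p[:2]-[.540,.1283]
print("rack frame",(d@[np.cos(a),np.sin(a)]).round(4),(d@[-np.sin(a),np.cos(a)]).round(4))
if len(sys.argv)>3:
    D=np.array([float(x) for x in sys.argv[1:4]])-p;print("tool shift cm",(R.T@D*100).round(2))
E
python3 st.py .540 -.054 .056
```

```text
t 0.1 p [ 0.1215 -0.5362  0.2418] yaz -77.23 z [-0.      0.0013 -1.    ] F [-0.8 -0.7  0.9] w 0.0854
rack frame -0.6068 0.4985
tool shift cm [ 51.46 -37.75  18.64]
```

carry_out(
  rows=[
    {"tx":3.6,"ty":-2.65,"tz":0,"yaw":0},
    {"tx":3.6,"ty":-2.65,"tz":0,"yaw":0},
    {"tx":3.6,"ty":-2.65,"tz":0,"yaw":0},
    {"tx":3.6,"ty":-2.65,"tz":0,"yaw":0},
    {"tx":3.6,"ty":-2.65,"tz":0,"yaw":0},
    {"tx":3.6,"ty":-2.65,"tz":0,"yaw":0},
    {"tx":3.6,"ty":-2.65,"tz":0,"yaw":0},
    {"tx":3.6,"ty":-2.65,"tz":0,"yaw":0},
    {"tx":3.6,"ty":-2.65,"tz":0,"yaw":0},
    {"tx":3.6,"ty":-2.65,"tz":0,"yaw":0},
    {"tx":3.6,"ty":-2.65,"tz":0,"yaw":0},
    {"tx":3.6,"ty":-2.65,"tz":0,"yaw":0},
  ],
  jaw=-1,
  squeeze=20,
)

```text
time_s: 1.3
position: [0.4819, -0.1178, 0.2395]
tool_rot: [[0.977, 0.211, -0.003], [0.211, -0.977, 0.006], [-0.001, -0.007, -1.0]]
ft_force: [0.8, -0.6, 1.0]
grip_width: 0.0853
```

carry_out(
  rows=[
    {"tx":0,"ty":0,"tz":0,"yaw":-0.143},
    {"tx":0,"ty":0,"tz":0,"yaw":-0.143},
    {"tx":0,"ty":0,"tz":0,"yaw":-0.143},
    {"tx":0,"ty":0,"tz":0,"yaw":-0.143},
    {"tx":0,"ty":0,"tz":0,"yaw":-0.143},
    {"tx":0,"ty":0,"tz":0,"yaw":-0.143},
    {"tx":0,"ty":0,"tz":0,"yaw":-0.143},
    {"tx":0,"ty":0,"tz":0,"yaw":-0.143},
    {"tx":0,"ty":0,"tz":0,"yaw":-0.143},
    {"tx":0,"ty":0,"tz":0,"yaw":-0.143},
    {"tx":0,"ty":0,"tz":0,"yaw":-0.143},
  ],
)

```text
time_s: 2.4
position: [0.4835, -0.1107, 0.2355]
tool_rot: [[-0.28, 0.96, -0.01], [0.96, 0.28, 0.011], [0.014, -0.007, -1.0]]
ft_force: [-0.8, 0.6, 0.1]
grip_width: 0.0854
```

```bash
python3 st.py .540 -.054 .056
```

```text
t 2.4 p [ 0.4835 -0.1107  0.2355] yaz 16.29 z [-0.0105  0.0115 -0.9999] F [-0.8  0.6  0.1] w 0.0854
rack frame -0.2301 0.0861
tool shift cm [ 3.61  7.14 17.95]
```

carry_out(
  rows=[
    {"tx":0.9,"ty":1.8,"tz":2,"yaw":0.028},
    {"tx":0.9,"ty":1.8,"tz":2,"yaw":0.028},
    {"tx":0.9,"ty":1.8,"tz":2,"yaw":0},
    {"tx":0.9,"ty":1.8,"tz":2,"yaw":0},
    {"tx":0,"ty":0,"tz":0,"yaw":0},
    {"tx":0,"ty":0,"tz":0,"yaw":0},
  ],
)

```text
time_s: 3.0
position: [0.5447, -0.0556, 0.152]
tool_rot: [[-0.229, 0.973, -0.012], [0.973, 0.229, 0.011], [0.014, -0.009, -1.0]]
ft_force: [0.4, 0.0, 0.5]
grip_width: 0.0855
```

```bash
python3 st.py .540 -.054 .056
```

```text
t 3.0 p [ 0.5447 -0.0556  0.152 ] yaz 13.24 z [-0.0122  0.0112 -0.9999] F [0.4 0.  0.5] w 0.0855
rack frame -0.183 0.0184
tool shift cm [ 0.13 -0.33  9.61]
```

carry_out(
  rows=[
    {"tx":0.1,"ty":-0.3,"tz":2.4,"yaw":0},
    {"tx":0,"ty":0,"tz":2.4,"yaw":0},
    {"tx":0,"ty":0,"tz":2.4,"yaw":0},
    {"tx":0,"ty":0,"tz":1.3,"yaw":0},
    {"tx":0,"ty":0,"tz":0.6,"yaw":0},
    {"tx":0,"ty":0,"tz":0,"yaw":0},
    {"tx":0,"ty":0,"tz":0,"yaw":0},
  ],
)

```text
time_s: 3.7
position: [0.5407, -0.0591, 0.0654]
tool_rot: [[-0.226, 0.974, -0.002], [0.974, 0.226, 0.007], [0.007, -0.001, -1.0]]
ft_force: [-0.3, 0.6, 0.0]
grip_width: 0.0857
```

```bash
python3 st.py .540 -.054 .056; python3 - <<'E'
from h import *
a=snap("top","t2.png")[150:270,230:370];b=snap("scene","s2.png")[190:290,200:316]
z=lambda i:cv2.convertScaleAbs(cv2.resize(i,(400,343),interpolation=cv2.INTER_CUBIC),alpha=1.6)
cv2.imwrite("pics/c2.png",np.hstack([z(a),z(b)])[:,:,::-1])
E
```

```text
t 3.7 p [ 0.5407 -0.0591  0.0654] yaz 13.04 z [-0.0023  0.0069 -1.    ] F [-0.3  0.6  0. ] w 0.0857
rack frame -0.186 0.0228
tool shift cm [0.5  0.05 0.94]
```

View pics/c2.png

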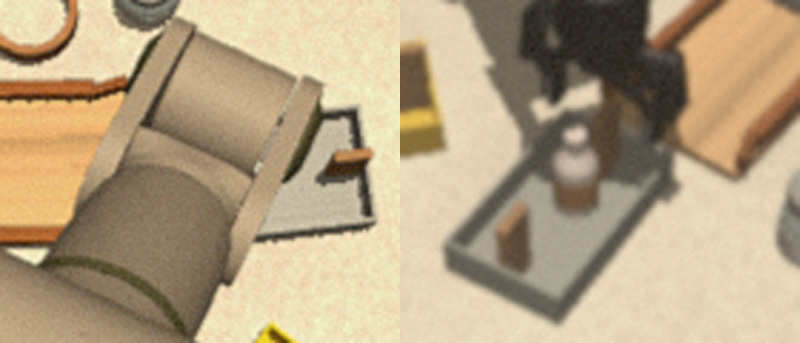

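The crop shows the front tab between the open fingers (crop ≈(610,120)), with the bottle behind it and clear. I'll finish the descent and close gently.

carry_out(
  rows=[
    {"tx":0.4,"ty":0.05,"tz":0.7,"yaw":0},
    {"tx":0.15,"ty":0,"tz":0.4,"yaw":0},
    {"tx":0,"ty":0,"tz":0,"yaw":0},
  ],
)

```text
time_s: 4.1
position: [0.5404, -0.053, 0.0548]
tool_rot: [[-0.226, 0.974, 0.0], [0.974, 0.226, 0.006], [0.006, 0.002, -1.0]]
ft_force: [0.0, -0.1, -0.7]
grip_width: 0.0856
```

carry_out(
  rows=[
    {"tx":0,"ty":0,"tz":0,"yaw":0},
    {"tx":0,"ty":0,"tz":0,"yaw":0},
    {"tx":0,"ty":0,"tz":0,"yaw":0},
    {"tx":0,"ty":0,"tz":0,"yaw":0},
    {"tx":0,"ty":0,"tz":0,"yaw":0},
    {"tx":0,"ty":0,"tz":0,"yaw":0},
    {"tx":0,"ty":0,"tz":0,"yaw":0},
    {"tx":0,"ty":0,"tz":0,"yaw":0},
  ],
  jaw=1,
  squeeze=20,
)

```text
time_s: 4.9
position: [0.5403, -0.0529, 0.0549]
tool_rot: [[-0.225, 0.974, -0.0], [0.974, 0.225, 0.006], [0.006, 0.001, -1.0]]
ft_force: [-0.5, -0.3, -1.3]
grip_width: 0.0098
```

```bash
python3 st.py
```

```text
t 4.9 p [ 0.5403 -0.0529  0.0549] yaz 13.03 z [-3.0e-04  6.4e-03 -1.0e+00] F [-0.5 -0.3 -1.3] w 0.0098
rack frame -0.1798 0.0224
```

carry_out(
  rows=[
    {"tx":0,"ty":0,"tz":-0.2,"yaw":0},
    {"tx":0,"ty":0,"tz":-0.2,"yaw":0},
    {"tx":0,"ty":0,"tz":-0.2,"yaw":0},
    {"tx":0,"ty":0,"tz":-0.2,"yaw":0},
    {"tx":0,"ty":0,"tz":-0.2,"yaw":0},
    {"tx":0,"ty":0,"tz":-0.2,"yaw":0},
    {"tx":0,"ty":0,"tz":-0.2,"yaw":0},
    {"tx":0,"ty":0,"tz":-0.1,"yaw":0},
    {"tx":0,"ty":0,"tz":0,"yaw":0},
  ],
)

```text
time_s: 5.8
position: [0.5392, -0.0526, 0.0696]
tool_rot: [[-0.226, 0.974, -0.004], [0.974, 0.226, 0.008], [0.009, -0.002, -1.0]]
ft_force: [0.6, -0.0, -5.4]
grip_width: 0.0097
```

```bash
python3 st.py;  python3 - <<'E'
from h import *
b=snap("scene","s3.png")[175:285,205:345]
cv2.imwrite("pics/c3.png",cv2.convertScaleAbs(cv2.resize(b,None,fx=5,fy=5,interpolation=cv2.INTER_CUBIC),alpha=1.7)[:,:,::-1])
E
```

```text
t 5.8 p [ 0.5392 -0.0526  0.0696] yaz 13.04 z [-0.0042  0.0081 -1.    ] F [ 0.6 -0.  -5.4] w 0.0097
rack frame -0.1793 0.0235
```

View pics/c3.png

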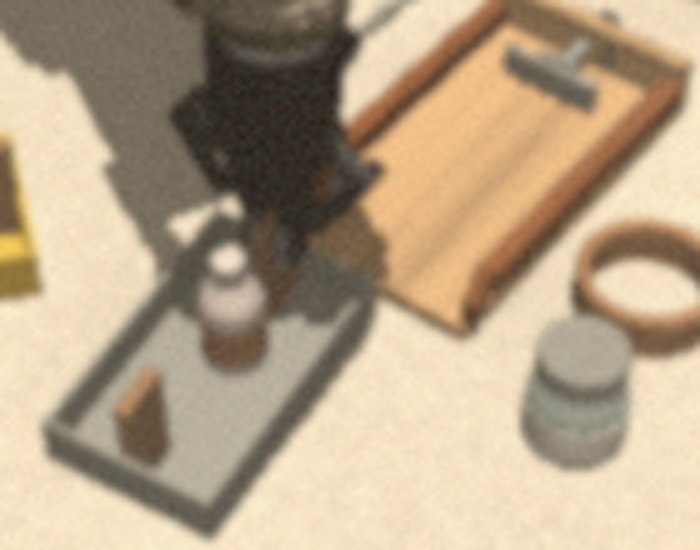

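The crop shows the front raised by about 15 mm while the rear edge (crop (45,430)–(207,515)) has stayed on the table, and the bottle is upright. Next I align and advance.

carry_out(
  rows=[
    {"tx":0.21,"ty":0.2,"tz":0,"yaw":0.01},
    {"tx":0.21,"ty":0.22,"tz":0,"yaw":0.01},
    {"tx":0.21,"ty":0.22,"tz":0,"yaw":0.01},
    {"tx":0.21,"ty":0.22,"tz":0,"yaw":0.01},
    {"tx":0.21,"ty":0.22,"tz":0,"yaw":0.01},
    {"tx":0.21,"ty":0.22,"tz":0,"yaw":0.01},
    {"tx":0.21,"ty":0.22,"tz":0,"yaw":0.01},
    {"tx":0.21,"ty":0.22,"tz":0,"yaw":0.01},
    {"tx":0.21,"ty":0.22,"tz":0,"yaw":0.01},
    {"tx":0.21,"ty":0.22,"tz":0,"yaw":0.01},
    {"tx":0.2,"ty":0.2,"tz":0,"yaw":0.005},
    {"tx":0,"ty":0,"tz":0,"yaw":0},
  ],
)

```text
time_s: 7.05
position: [0.5604, -0.0231, 0.0694]
tool_rot: [[-0.113, 0.994, -0.005], [0.994, 0.113, 0.008], [0.009, -0.004, -1.0]]
ft_force: [-0.6, -0.5, -4.0]
grip_width: 0.0098
```

```bash
python3 st.py
```

```text
t 7.05 p [ 0.5604 -0.0231  0.0694] yaz 6.48 z [-0.0045  0.008  -1.    ] F [-0.6 -0.5 -4. ] w 0.0098
rack frame -0.1528 -0.0013
```

carry_out(
  rows=[
    {"tx":0.2,"ty":-0.03,"tz":0,"yaw":-0.006},
    {"tx":0.4,"ty":-0.03,"tz":0,"yaw":-0.006},
    {"tx":0.45,"ty":-0.03,"tz":0,"yaw":0},
    {"tx":0.45,"ty":0,"tz":0,"yaw":0},
    {"tx":0.45,"ty":0,"tz":0,"yaw":0},
    {"tx":0.45,"ty":0,"tz":0,"yaw":0},
    {"tx":0.45,"ty":0,"tz":0,"yaw":0},
    {"tx":0.45,"ty":0,"tz":0,"yaw":0},
    {"tx":0.4,"ty":0,"tz":0,"yaw":0},
    {"tx":0.2,"ty":0,"tz":0,"yaw":0},
  ],
)

```text
time_s: 8.05
position: [0.5539, 0.0191, 0.0697]
tool_rot: [[-0.126, 0.992, -0.005], [0.992, 0.126, 0.008], [0.009, -0.004, -1.0]]
ft_force: [-0.1, -0.5, -5.7]
grip_width: 0.0098
```

```bash
python3 st.py
```

```text
t 8.05 p [0.5539 0.0191 0.0697] yaz 7.26 z [-0.0048  0.0084 -1.    ] F [-0.1 -0.5 -5.7] w 0.0098
rack frame -0.1101 -0.0001
```

carry_out(
  rows=[
    {"tx":0.2,"ty":0,"tz":-0.03,"yaw":0},
    {"tx":0.4,"ty":0,"tz":-0.03,"yaw":0},
    {"tx":0.45,"ty":0,"tz":-0.03,"yaw":0},
    {"tx":0.45,"ty":0,"tz":-0.03,"yaw":0},
    {"tx":0.45,"ty":0,"tz":0,"yaw":0},
    {"tx":0.2,"ty":0,"tz":0,"yaw":0},
    {"tx":0,"ty":0,"tz":0,"yaw":0},
  ],
)

```text
time_s: 8.75
position: [0.5511, 0.0424, 0.0714]
tool_rot: [[-0.126, 0.992, -0.004], [0.992, 0.126, 0.008], [0.008, -0.003, -1.0]]
ft_force: [-0.6, -0.9, -4.2]
grip_width: 0.01
```

carry_out(
  rows=[
    {"tx":0,"ty":0,"tz":0.05,"yaw":0},
    {"tx":0,"ty":0,"tz":0.05,"yaw":0},
    {"tx":0,"ty":0,"tz":0.05,"yaw":0},
    {"tx":0,"ty":0,"tz":0,"yaw":0},
  ],
)

```text
time_s: 9.15
position: [0.5511, 0.0424, 0.0713]
tool_rot: [[-0.126, 0.992, -0.003], [0.992, 0.126, 0.008], [0.008, -0.002, -1.0]]
ft_force: [-1.6, -0.9, -1.9]
grip_width: 0.0097
```

```bash
python3 st.py
```

```text
t 9.15 p [0.5511 0.0424 0.0713] yaz 7.25 z [-0.003   0.0081 -1.    ] F [-1.6 -0.9 -1.9] w 0.0097
rack frame -0.0866 -0.0002
```

carry_out(
  rows=[
    {"tx":0,"ty":0,"tz":0.06,"yaw":0},
    {"tx":0,"ty":0,"tz":0.06,"yaw":0},
    {"tx":0,"ty":0,"tz":0,"yaw":0},
  ],
)

```text
time_s: 9.45
position: [0.551, 0.0425, 0.0713]
tool_rot: [[-0.126, 0.992, -0.002], [0.992, 0.126, 0.008], [0.008, -0.001, -1.0]]
ft_force: [-2.1, -0.6, -0.9]
grip_width: 0.0097
```

carry_out(
  rows=[
    {"tx":0,"ty":0,"tz":0,"yaw":0},
    {"tx":0,"ty":0,"tz":0,"yaw":0},
    {"tx":0,"ty":0,"tz":0,"yaw":0},
    {"tx":0,"ty":0,"tz":0,"yaw":0},
    {"tx":0,"ty":0,"tz":0,"yaw":0},
    {"tx":0,"ty":0,"tz":0,"yaw":0},
  ],
  jaw=-1,
)

```text
time_s: 10.05
position: [0.5525, 0.042, 0.0712]
tool_rot: [[-0.126, 0.992, 0.001], [0.992, 0.126, 0.007], [0.007, 0.002, -1.0]]
ft_force: [-0.5, 0.0, -0.1]
grip_width: 0.0854
```

carry_out(
  rows=[
    {"tx":0,"ty":0,"tz":-1,"yaw":0},
    {"tx":0,"ty":0,"tz":-2,"yaw":0},
    {"tx":0,"ty":0,"tz":-2,"yaw":0},
    {"tx":0,"ty":0,"tz":-2,"yaw":0},
    {"tx":0,"ty":0,"tz":-2,"yaw":0},
    {"tx":0,"ty":0,"tz":-1,"yaw":0},
    {"tx":0,"ty":0,"tz":0,"yaw":0},
  ],
)

```text
time_s: 10.75
position: [0.5523, 0.0412, 0.1784]
tool_rot: [[-0.126, 0.992, 0.002], [0.992, 0.126, 0.007], [0.007, 0.003, -1.0]]
ft_force: [0.2, -1.0, -1.0]
grip_width: 0.0853
```

```bash
python3 st.py;  python3 - <<'E'
from h import *
b=snap("scene","s4.png")[165:285,205:365]
cv2.imwrite("pics/c4.png",cv2.convertScaleAbs(cv2.resize(b,None,fx=5,fy=5,interpolation=cv2.INTER_CUBIC),alpha=1.7)[:,:,::-1])
E
```

```text
t 10.75 p [0.5523 0.0412 0.1784] yaz 7.26 z [ 0.0023  0.0071 -1.    ] F [ 0.2 -1.  -1. ] w 0.0853
rack frame -0.0879 -0.0013
```

View pics/c4.png

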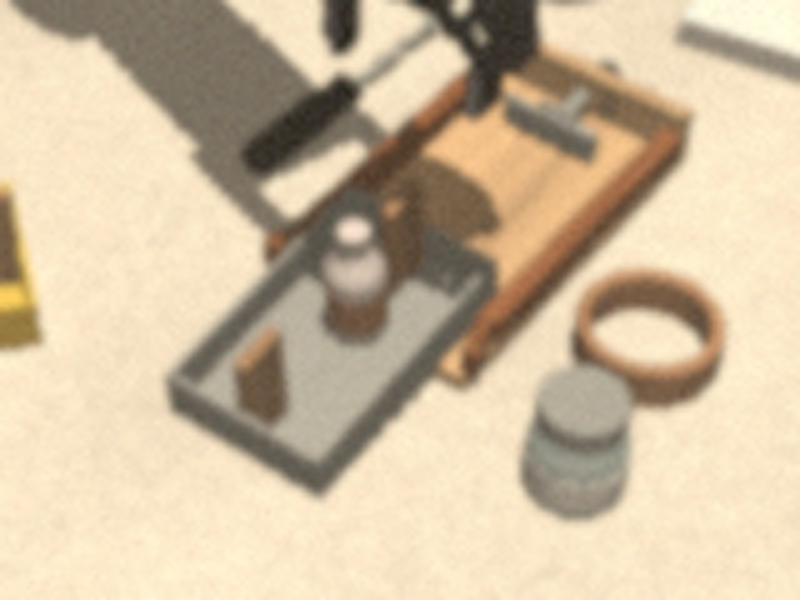

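The crop shows the tray's front on the rack between the flares, its rear edge on the table, and the bottle upright at crop (355,280). The bystanders are unmoved. Now I go to the rear tab.

carry_out(
  rows=[
    {"tx":-2,"ty":0,"tz":0,"yaw":0},
    {"tx":-3,"ty":0,"tz":0,"yaw":0},
    {"tx":-3,"ty":0,"tz":0,"yaw":0},
    {"tx":-3,"ty":0,"tz":0,"yaw":0},
    {"tx":-2,"ty":0,"tz":0,"yaw":0},
    {"tx":0,"ty":0,"tz":0,"yaw":0},
    {"tx":0,"ty":0,"tz":0,"yaw":0},
  ],
)

```text
time_s: 11.5
position: [0.5663, -0.0906, 0.169]
tool_rot: [[-0.128, 0.992, -0.011], [0.992, 0.128, 0.012], [0.013, -0.009, -1.0]]
ft_force: [-0.4, 0.6, -0.2]
grip_width: 0.0853
```

```bash
python3 st.py .5684 -.0945 .057
```

```text
t 11.5 p [ 0.5663 -0.0906  0.169 ] yaz 7.36 z [-0.011   0.0117 -0.9999] F [-0.4  0.6 -0.2] w 0.0853
rack frame -0.2205 0.0013
tool shift cm [-0.55  0.26 11.2 ]
```

carry_out(
  rows=[
    {"tx":-0.3,"ty":0.2,"tz":2,"yaw":0},
    {"tx":-0.2,"ty":0,"tz":2.6,"yaw":0},
    {"tx":0,"ty":0,"tz":2.6,"yaw":0},
    {"tx":0,"ty":0,"tz":1.6,"yaw":0},
    {"tx":0,"ty":0,"tz":0.6,"yaw":0},
    {"tx":0,"ty":0,"tz":0,"yaw":0},
    {"tx":0,"ty":0,"tz":0,"yaw":0},
  ],
)

```text
time_s: 12.2
position: [0.5669, -0.0871, 0.0711]
tool_rot: [[-0.134, 0.991, -0.013], [0.991, 0.134, 0.013], [0.015, -0.011, -1.0]]
ft_force: [0.3, 0.3, 0.1]
grip_width: 0.0851
```

```bash
python3 st.py .5684 -.0945 .057
```

```text
t 12.2 p [ 0.5669 -0.0871  0.0711] yaz 7.73 z [-0.013   0.0134 -0.9998] F [0.3 0.3 0.1] w 0.0851
rack frame -0.2171 0.0003
tool shift cm [-0.77  0.06  1.4 ]
```

carry_out(
  rows=[
    {"tx":-0.5,"ty":0.05,"tz":0.7,"yaw":0.005},
    {"tx":-0.3,"ty":0,"tz":0.5,"yaw":0.004},
    {"tx":0,"ty":0,"tz":0.2,"yaw":0},
    {"tx":0,"ty":0,"tz":0,"yaw":0},
  ],
)

```text
time_s: 12.6
position: [0.5694, -0.0956, 0.0579]
tool_rot: [[-0.125, 0.992, -0.009], [0.992, 0.125, 0.012], [0.013, -0.008, -1.0]]
ft_force: [0.3, 0.1, 0.2]
grip_width: 0.0851
```

```bash
python3 st.py .5684 -.0945 .057
```

```text
t 12.6 p [ 0.5694 -0.0956  0.0579] yaz 7.17 z [-0.0092  0.012  -0.9999] F [0.3 0.1 0.2] w 0.0851
rack frame -0.2259 -0.0011
tool shift cm [ 0.12 -0.09  0.09]
```

carry_out(
  rows=[
    {"tx":0,"ty":0,"tz":0,"yaw":0},
    {"tx":0,"ty":0,"tz":0,"yaw":0},
    {"tx":0,"ty":0,"tz":0,"yaw":0},
    {"tx":0,"ty":0,"tz":0,"yaw":0},
    {"tx":0,"ty":0,"tz":0,"yaw":0},
    {"tx":0,"ty":0,"tz":0,"yaw":0},
    {"tx":0,"ty":0,"tz":0,"yaw":0},
    {"tx":0,"ty":0,"tz":0,"yaw":0},
  ],
  jaw=1,
  squeeze=20,
)

```text
time_s: 13.4
position: [0.5695, -0.0957, 0.0586]
tool_rot: [[-0.126, 0.992, -0.009], [0.992, 0.126, 0.011], [0.012, -0.007, -1.0]]
ft_force: [-1.5, 0.1, -0.5]
grip_width: 0.0097
```

carry_out(
  rows=[
    {"tx":0.1,"ty":0,"tz":-0.15,"yaw":0},
    {"tx":0.1,"ty":0,"tz":-0.15,"yaw":0},
    {"tx":0.1,"ty":0,"tz":-0.15,"yaw":0},
    {"tx":0.1,"ty":0,"tz":-0.15,"yaw":0},
    {"tx":0.1,"ty":0,"tz":-0.15,"yaw":0},
    {"tx":0.1,"ty":0,"tz":-0.15,"yaw":0},
    {"tx":0,"ty":0,"tz":-0.1,"yaw":0},
    {"tx":0,"ty":0,"tz":0,"yaw":0},
  ],
)

```text
time_s: 14.2
position: [0.5683, -0.0896, 0.0685]
tool_rot: [[-0.125, 0.992, -0.01], [0.992, 0.125, 0.011], [0.012, -0.009, -1.0]]
ft_force: [-0.9, -1.9, -2.5]
grip_width: 0.0098
```

```bash
python3 st.py;  python3 - <<'E'
from h import *
b=snap("scene","s5.png")[165:285,205:365]
cv2.imwrite("pics/c5.png",cv2.convertScaleAbs(cv2.resize(b,None,fx=5,fy=5,interpolation=cv2.INTER_CUBIC),alpha=1.7)[:,:,::-1])
E
```

```text
t 14.2 p [ 0.5683 -0.0896  0.0685] yaz 7.19 z [-0.0101  0.011  -0.9999] F [-0.9 -1.9 -2.5] w 0.0098
rack frame -0.2197 -0.0008
```

View pics/c5.png

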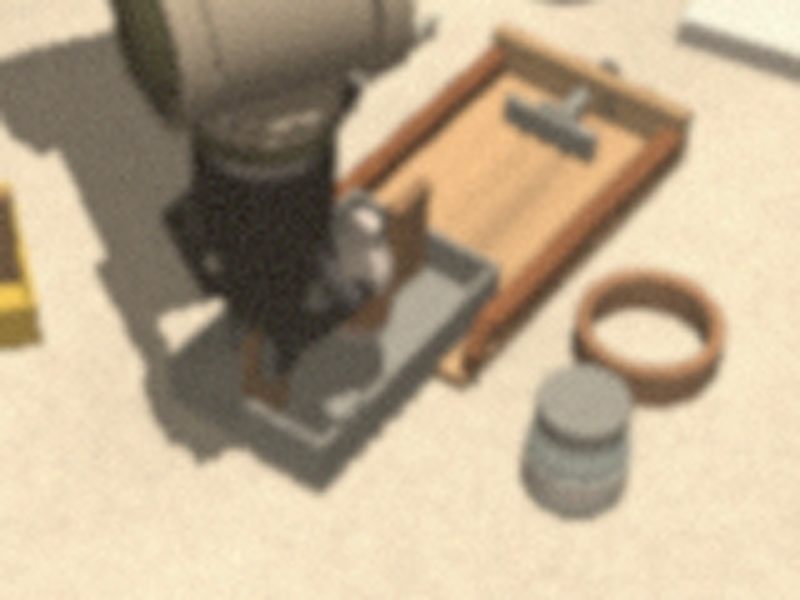

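The crop shows the tray levelled with the rear tab held, the bottle upright at (365,245), and the lane ahead clear. Now I slide it in.

carry_out(
  rows=[
    {"tx":0.2,"ty":0,"tz":0,"yaw":0},
    {"tx":0.4,"ty":0,"tz":0,"yaw":0},
    {"tx":0.45,"ty":0,"tz":0,"yaw":0},
    {"tx":0.45,"ty":0,"tz":0,"yaw":0},
    {"tx":0.45,"ty":0,"tz":0,"yaw":0},
    {"tx":0.45,"ty":0,"tz":0,"yaw":0},
    {"tx":0.45,"ty":0,"tz":0,"yaw":0},
    {"tx":0.45,"ty":0,"tz":0,"yaw":0},
    {"tx":0.45,"ty":0,"tz":0,"yaw":0},
    {"tx":0.45,"ty":0,"tz":0,"yaw":0},
    {"tx":0.4,"ty":0,"tz":0,"yaw":0},
    {"tx":0.2,"ty":0,"tz":0,"yaw":0},
  ],
)

```text
time_s: 15.45
position: [0.5622, -0.038, 0.0692]
tool_rot: [[-0.125, 0.992, -0.009], [0.992, 0.125, 0.01], [0.011, -0.008, -1.0]]
ft_force: [0.0, -1.4, -3.6]
grip_width: 0.01
```

```bash
python3 st.py
```

```text
t 15.45 p [ 0.5622 -0.038   0.0692] yaz 7.17 z [-0.0089  0.0101 -0.9999] F [ 0.  -1.4 -3.6] w 0.01
rack frame -0.1678 -0.0012
```

carry_out(
  rows=[
    {"tx":0.2,"ty":0,"tz":0.01,"yaw":0},
    {"tx":0.4,"ty":-0.02,"tz":0.01,"yaw":0},
    {"tx":0.45,"ty":-0.02,"tz":0.01,"yaw":0},
    {"tx":0.45,"ty":-0.02,"tz":0.01,"yaw":0},
    {"tx":0.45,"ty":-0.02,"tz":0.01,"yaw":0},
    {"tx":0.45,"ty":0,"tz":0.01,"yaw":0},
    {"tx":0.45,"ty":0,"tz":0.01,"yaw":0},
    {"tx":0.45,"ty":0,"tz":0.01,"yaw":0},
    {"tx":0.45,"ty":0,"tz":0.01,"yaw":0},
    {"tx":0.45,"ty":0,"tz":0.01,"yaw":0},
    {"tx":0.4,"ty":0,"tz":0.01,"yaw":0},
    {"tx":0.2,"ty":0,"tz":0,"yaw":0},
  ],
)

```text
time_s: 16.65
position: [0.5552, 0.0134, 0.0691]
tool_rot: [[-0.124, 0.992, -0.007], [0.992, 0.124, 0.009], [0.01, -0.006, -1.0]]
ft_force: [0.5, -1.7, -2.0]
grip_width: 0.0099
```

```bash
python3 st.py
```

```text
t 16.65 p [0.5552 0.0134 0.0691] yaz 7.15 z [-0.0074  0.0094 -0.9999] F [ 0.5 -1.7 -2. ] w 0.0099
rack frame -0.1159 -0.0007
```

carry_out(
  rows=[
    {"tx":0.2,"ty":0,"tz":0,"yaw":0},
    {"tx":0.4,"ty":0,"tz":0,"yaw":0},
    {"tx":0.4,"ty":0,"tz":0,"yaw":0},
    {"tx":0.4,"ty":0,"tz":0,"yaw":0},
    {"tx":0.4,"ty":0,"tz":0,"yaw":0},
    {"tx":0.35,"ty":0,"tz":0,"yaw":0},
    {"tx":0.2,"ty":0,"tz":0.03,"yaw":0},
    {"tx":0.1,"ty":0,"tz":0.03,"yaw":0},
    {"tx":0,"ty":0,"tz":0.03,"yaw":0},
    {"tx":0,"ty":0,"tz":0.03,"yaw":0},
    {"tx":0,"ty":0,"tz":0,"yaw":0},
  ],
)

```text
time_s: 17.75
position: [0.552, 0.0398, 0.069]
tool_rot: [[-0.124, 0.992, -0.006], [0.992, 0.124, 0.009], [0.01, -0.005, -1.0]]
ft_force: [0.6, -2.3, -1.8]
grip_width: 0.01
```

```bash
python3 st.py
```

```text
t 17.75 p [0.552  0.0398 0.069 ] yaz 7.15 z [-0.0064  0.0091 -0.9999] F [ 0.6 -2.3 -1.8] w 0.01
rack frame -0.0893 -0.0008
```

carry_out(
  rows=[
    {"tx":0,"ty":0,"tz":0.07,"yaw":0},
    {"tx":0,"ty":0,"tz":0.07,"yaw":0},
    {"tx":0,"ty":0,"tz":0,"yaw":0},
  ],
)

```text
time_s: 18.05
position: [0.552, 0.0398, 0.069]
tool_rot: [[-0.124, 0.992, -0.006], [0.992, 0.124, 0.009], [0.01, -0.004, -1.0]]
ft_force: [0.4, -1.0, -2.6]
grip_width: 0.0099
```

carry_out(
  rows=[
    {"tx":0.1,"ty":0,"tz":0,"yaw":0},
    {"tx":0.1,"ty":0,"tz":0,"yaw":0},
    {"tx":0.1,"ty":0,"tz":0,"yaw":0},
  ],
)

```text
time_s: 18.35
position: [0.552, 0.0422, 0.0689]
tool_rot: [[-0.124, 0.992, -0.005], [0.992, 0.124, 0.008], [0.009, -0.004, -1.0]]
ft_force: [-0.6, -4.3, 1.2]
grip_width: 0.0101
```

carry_out(
  rows=[
    {"tx":0.1,"ty":0,"tz":0,"yaw":0},
    {"tx":0.1,"ty":0,"tz":0,"yaw":0},
    {"tx":0.1,"ty":0,"tz":0,"yaw":0},
  ],
)

```text
time_s: 18.65
position: [0.5519, 0.0452, 0.0689]
tool_rot: [[-0.124, 0.992, -0.004], [0.992, 0.124, 0.008], [0.008, -0.003, -1.0]]
ft_force: [0.5, -4.1, 0.6]
grip_width: 0.0095
```

```bash
python3 st.py
```

```text
t 18.65 p [0.5519 0.0452 0.0689] yaz 7.11 z [-0.0044  0.008  -1.    ] F [ 0.5 -4.1  0.6] w 0.0095
rack frame -0.0839 -0.0014
```

carry_out(
  rows=[
    {"tx":0.1,"ty":-0.02,"tz":0,"yaw":0},
    {"tx":0.1,"ty":-0.02,"tz":0,"yaw":0},
  ],
)

```text
time_s: 18.85
position: [0.5514, 0.0474, 0.0689]
tool_rot: [[-0.124, 0.992, -0.004], [0.992, 0.124, 0.008], [0.009, -0.003, -1.0]]
ft_force: [1.4, -4.2, 0.1]
grip_width: 0.0096
```

carry_out(
  rows=[
    {"tx":0.1,"ty":-0.02,"tz":0,"yaw":0},
    {"tx":0.1,"ty":-0.02,"tz":0,"yaw":0},
  ],
)

```text
time_s: 19.05
position: [0.5508, 0.0496, 0.0689]
tool_rot: [[-0.124, 0.992, -0.004], [0.992, 0.124, 0.008], [0.009, -0.003, -1.0]]
ft_force: [1.1, -3.7, -0.5]
grip_width: 0.0098
```

carry_out(
  rows=[
    {"tx":0.1,"ty":0,"tz":0,"yaw":0},
    {"tx":0.1,"ty":0,"tz":0,"yaw":0},
  ],
)

```text
time_s: 19.25
position: [0.5504, 0.0518, 0.0689]
tool_rot: [[-0.124, 0.992, -0.004], [0.992, 0.124, 0.008], [0.009, -0.003, -1.0]]
ft_force: [0.8, -4.0, 1.0]
grip_width: 0.0099
```

```bash
python3 st.py
```

```text
t 19.25 p [0.5504 0.0518 0.0689] yaz 7.12 z [-0.0039  0.0082 -1.    ] F [ 0.8 -4.   1. ] w 0.0099
rack frame -0.0772 -0.0007
```

carry_out(
  rows=[
    {"tx":0.1,"ty":0,"tz":0,"yaw":0},
    {"tx":0.1,"ty":0,"tz":0,"yaw":0},
  ],
)

```text
time_s: 19.45
position: [0.5501, 0.0539, 0.0689]
tool_rot: [[-0.124, 0.992, -0.004], [0.992, 0.124, 0.008], [0.008, -0.003, -1.0]]
ft_force: [1.0, -5.4, 0.6]
grip_width: 0.0096
```

carry_out(
  rows=[
    {"tx":0.1,"ty":0,"tz":0,"yaw":0},
    {"tx":0.1,"ty":0,"tz":0,"yaw":0},
  ],
)

```text
time_s: 19.65
position: [0.5498, 0.0559, 0.0689]
tool_rot: [[-0.124, 0.992, -0.004], [0.992, 0.124, 0.008], [0.008, -0.003, -1.0]]
ft_force: [0.2, -4.2, 1.1]
grip_width: 0.0093
```

carry_out(
  rows=[
    {"tx":0.1,"ty":0,"tz":0,"yaw":0},
    {"tx":0.1,"ty":0,"tz":0,"yaw":0},
  ],
)

```text
time_s: 19.85
position: [0.5498, 0.0572, 0.069]
tool_rot: [[-0.124, 0.992, -0.004], [0.992, 0.124, 0.006], [0.007, -0.003, -1.0]]
ft_force: [1.1, -12.5, 1.7]
grip_width: 0.01
```

```bash
python3 st.py
```

```text
t 19.85 p [0.5498 0.0572 0.069 ] yaz 7.12 z [-0.0037  0.0062 -1.    ] F [  1.1 -12.5   1.7] w 0.01
rack frame -0.0718 -0.0008
```

carry_out(
  rows=[
    {"tx":0.08,"ty":0,"tz":0,"yaw":0},
  ],
)

```text
time_s: 19.95
position: [0.5499, 0.0572, 0.0692]
tool_rot: [[-0.124, 0.992, -0.003], [0.992, 0.124, 0.005], [0.005, -0.003, -1.0]]
ft_force: [1.7, -10.4, 1.3]
grip_width: 0.0096
```

carry_out(
  rows=[
    {"tx":0.08,"ty":0,"tz":0,"yaw":0},
  ],
)

```text
time_s: 20.05
position: [0.5499, 0.0572, 0.0693]
tool_rot: [[-0.124, 0.992, -0.003], [0.992, 0.124, 0.003], [0.004, -0.003, -1.0]]
ft_force: [1.0, -10.0, 1.1]
grip_width: 0.0095
```

```bash
python3 st.py
```

```text
t 20.05 p [0.5499 0.0572 0.0693] yaz 7.13 z [-0.0031  0.0032 -1.    ] F [  1.  -10.    1.1] w 0.0095
rack frame -0.0717 -0.0009
```

Solid stop: two further pushes gave no motion at 10–12 N. I'll release and back off upward.

carry_out(
  rows=[
    {"tx":0,"ty":0,"tz":0,"yaw":0},
    {"tx":0,"ty":0,"tz":0,"yaw":0},
    {"tx":0,"ty":0,"tz":0,"yaw":0},
    {"tx":0,"ty":0,"tz":0,"yaw":0},
    {"tx":0,"ty":0,"tz":0,"yaw":0},
    {"tx":0,"ty":0,"tz":0,"yaw":0},
    {"tx":0,"ty":0,"tz":0,"yaw":0},
  ],
  jaw=-1,
)

```text
time_s: 20.75
position: [0.5484, 0.0597, 0.0685]
tool_rot: [[-0.125, 0.992, -0.007], [0.992, 0.125, 0.007], [0.008, -0.006, -1.0]]
ft_force: [1.0, 0.6, -0.1]
grip_width: 0.0856
```

carry_out(
  rows=[
    {"tx":0,"ty":0,"tz":-1,"yaw":0},
    {"tx":0,"ty":0,"tz":-2,"yaw":0},
    {"tx":0,"ty":0,"tz":-3,"yaw":0},
    {"tx":0,"ty":0,"tz":-3,"yaw":0},
    {"tx":0,"ty":0,"tz":-2,"yaw":0},
    {"tx":-3,"ty":0,"tz":-1,"yaw":0},
    {"tx":-4,"ty":0,"tz":0,"yaw":0},
    {"tx":-4,"ty":0,"tz":0,"yaw":0},
    {"tx":-4,"ty":0,"tz":0,"yaw":0},
    {"tx":-3,"ty":0,"tz":0,"yaw":0},
    {"tx":0,"ty":0,"tz":0,"yaw":0},
    {"tx":0,"ty":0,"tz":0,"yaw":0},
  ],
)

```text
time_s: 21.95
position: [0.5723, -0.1256, 0.2016]
tool_rot: [[-0.127, 0.992, 0.0], [0.992, 0.127, 0.005], [0.005, 0.001, -1.0]]
ft_force: [-0.3, 0.3, -0.2]
grip_width: 0.0852
```

```bash
python3 st.py;  python3 - <<'E'
from h import *
a=snap("top","t6.png")[150:270,160:320];b=snap("scene","s6.png")[150:270,225:385]
z=lambda i:cv2.convertScaleAbs(cv2.resize(i,(400,300),interpolation=cv2.INTER_CUBIC),alpha=1.7)
cv2.imwrite("pics/c6.png",np.hstack([z(a),z(b)])[:,:,::-1])
E
```

```text
t 21.95 p [ 0.5723 -0.1256  0.2016] yaz 7.31 z [ 4.0e-04  4.8e-03 -1.0e+00] F [-0.3  0.3 -0.2] w 0.0852
rack frame -0.256 -0.0002
```

View pics/c6.png

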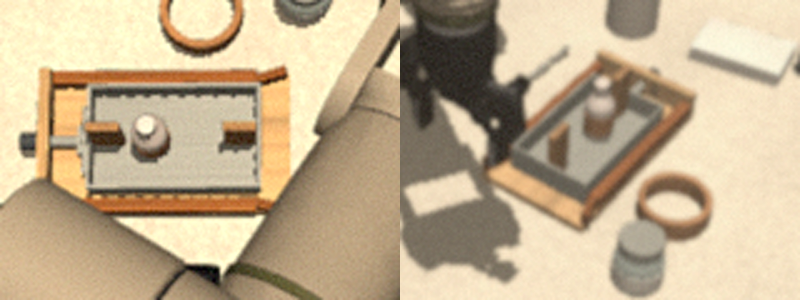

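The picture shows the tray flat between the rails, its front at the plate (left crop x≈86), the bottle standing at (150,135), and the bystanders in place. I'll do one numeric check before handing in.

```bash
python3 - <<'E'
from h import *
a=np.radians(97.2);ex=np.array([np.cos(a),np.sin(a)]);ey=np.array([-ex[1],ex[0]])
for n,pts in (("top",[(86,88),(87,190),(260,87),(259,191)]),):
    for u,v in pts:
        w=atz(n,160+(u+.5)/2.5-.5,150+(v+.5)/2.5-.5,.047)[:2]-[.5397,.1275];print((w@ex).round(4),(w@ey).round(4))
E
```

```text
0.0869 -0.0519
0.0839 0.0554
-0.0936 -0.051
-0.0917 0.0583
```

```bash
python3 -c "
from rig import env
print(env.close_job())"
```

```text
the job is handed in; nothing more can be done
None
```

The loaded tray is home on the rack and the job is handed in at about 22 s of the 61 s allowed. `env.close_job()` reports no verdict.

**What I did:**
1. I gripped the front tab lightly and raised the leading end about 15 mm while the rear edge stayed on the table.
2. I aligned the tray with the rack and slid its front about 60 mm in.
3. I regripped at the rear tab, levelled the tray, and slid it in until the buffer was solid. Two further small pushes gave no motion at 10–12 N.
4. I released and backed the arm off.

**Last checks:**
- **Tray position:** In the last picture the tray lies flat between the rails with its leading end at the plate. The camera puts that end at rack x ≈ 84–87 mm, against 87 mm by the arm at the stop; the camera is good to about 2 mm.
- **Bottle and bystanders:** The bottle is standing, and the bystanders in view look unmoved. The arm hid part of the table in that picture.
- **Not confirmed:** I did not measure after release that the plate is still pressed fully back. That rests on the solid stop felt before letting go, and on the spring being too weak to slide the tray.

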